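Move the bearing carrier over the end stop to the next rail and bed it in its notch

ROBOT

A 7-joint arm with a two-finger parallel gripper is mounted at the origin on a cart in front of the work surface, level with it; the furniture and walls round the work are solid. World frame = base frame: x ahead of the robot, y to its left, z up, the work surface at z = 0. Lengths are in m, angles in rad, forces in N, time in s.
With the tool pointing down it reaches from about 0.425 to 0.925 m from the base axis. Payload 6.8 kg.
Tool frame: the origin (TCP) lies on the front face of the gripper's body, between the roots of the fingers; the fingertips stand 73 mm ahead of it and the grasp point (between the pads) lies 54 mm ahead of it (env.nose_length is the distance from the TCP to the fingertips, in m); z points along the fingers, y is the line along which they close (so a half turn about z gives the same grasp; the last joint's range is limited). The gripper opens to 85 mm and grips with 20 to 120 N. Pads are 22 mm wide; open, the fingers measure 114 mm over their backs; the gripper's body (76 mm by 85 mm) begins 54 mm behind the grasp point. The pads swing forward as they close: fully open they stand 13 mm farther back than shut.
Start: joints at [-1.458, 0.477, 0.022, 1.555, -0.011, 1.109, -0.083], TCP at [0.148, 0.659, 0.304] pointing down, gripper open.
Joint ranges: [-2.96, 2.96], [-0.34, 2.1], [-1.41, 1.46], [0.24, 2.44], [-1.37, 4.51], [0.17, 1.92], [-2.96, 2.96]. Speed limits (rad/s): [2.39, 2.39, 3.14, 3.14, 3.14, 3.14, 3.14].

INTERFACE

Orientations are given as a unit quaternion [w, x, y, z].
In Python, from cell import env, kin, camera, calibration, job gives the robot as it stands. The module is installed in compiled form; this text tells all that it offers. Calls block until the motion is done:
- env.reach(position, orientation): joint-space move of the TCP to a pose.
- env.movel(position, velocity=0.15, rot=None, stop_force=None): straight line of the TCP; rot=None keeps the orientation; velocity is the mean speed in m/s. With stop_force (N) it stops when the force on the tool has changed by that much, and returns True; else False.
- env.goto_joints(angles): joint-space move.
- env.grip(opening, f_grip=None): finger opening in m; f_grip is the grip in N (None keeps the last); returns when the fingers have stopped.
- env.dwell(seconds).
- kin.inverse_kinematics(position, orientation): joint angles nearest the present ones, or None.
- env.get_state(): the state.
- camera(name): name is "scene" or "top" or "wrist"; returns (picture, depth): 400x640x3 uint8, blue, green, red; 400x640 float32, m along the optical axis (not along the pixel's ray), 0 where there is no reading.
- calibration(name): a dict with "fx", "fy", "cx", "cy" (pixels), "k1" (the pictures are not rectified: a ray, as slopes to the right and down, at radius r is drawn at 1 + k1 r^2 times it, then the intrinsics apply), "rvec" (rotation vector, rad) and "tvec" (3), from world to camera coordinates, as OpenCV has them. Camera axes: x right, y down, z forward; pixel columns grow to the right and rows downward; lengths in m; the calibration is good to about 2 mm. A picture is of the moment at which its call begins: read the wrist's pose just before it. calibration takes no time and is no camera call; for the wrist camera it gives the pose at the moment of the call.
A pose or a line that the arm cannot do raises env.PlanningError and nothing moves.
- job.job_done(): hands the job in; it is judged then, once.
The state is a dict: "time": time; "qpos": joint angles; "joint_velocities": joint speeds; "joint_torque": joint torques, N m; "tcp_pos": TCP position; "orientation": TCP orientation; "force": force on the tool from outside, world axes, zero at the start; "torque": the same for the moment, N m; "opening": finger opening in m; "gripper_force": force on a finger pad.
Only numpy, scipy, OpenCV 4.12 (cv2) and the standard library are available. Lean on these libraries where they do the work, as an engineer would, in place of code of your own. Each camera call takes 0.05 s, during which the arm holds its last target. There are 200 camera calls.

TASK

Slide the bearing carrier along its rail out from under the keeper strips, lift it over the end stop, and set it down on top of the next rail, at that rail's end nearest to where it came from. Without lifting it off again, slide it along that rail, feeling for the parking notch, until it drops in; press it down with roughly 10 to 15 N for about a second to bed it, then let go. Never push the carrier against the next rail with more than 25 N, and leave the other things on the bench alone.

Things in the scene. Friction and masses are not known exactly. Their poses are not given: they have to be found in the camera images.
- carrier: Bearing carrier: loose steel saddle, 0.2 to 0.45 kg, a fixed 32 mm ball bearing on either side. Origin: middle of its crown's underside, which rides on the rail top; y along the rail, z up. Crown 40 (x) x 34 (y) x 8 mm. Side plates 34 mm long hang to 45 mm below the origin, 14 mm apart inside (3 mm play each side of the 8 mm rail); bearings reach x = +-25 mm.
- carrier_grip (a point): Point in the carrier's upright grip block, to grip from above on either pair of faces: 40 mm above the crown's underside, 20 mm below the block's top. The block is 14 (x) x 34 (y) mm and stands from 8 to 60 mm above the crown's underside, on the centre line. Axes as the carrier's.
- rail_a: First rail, where the carrier hangs at the start: level steel bar 8 mm thick on two dark end plates fixed to the bench. Origin on the bench under its middle, y along it, z up; its -y end is toward the next rail. Rail top 140 mm above the bench. End plates (stops): inner faces at y = +-95 mm, 8 mm thick, 44 mm wide, reaching 18 mm above the rail top; the carrier meets the stop at y = -78 mm.
- rail_a_top (a point): Middle of the first rail's top edge, 140 mm above the bench; axes as the rail's. Two keeper strips run from y = +95 to -10 mm, at x = 13 to 20 mm on both sides, 12 to 17 mm above the rail top: under them the crown cannot be lifted (4 mm play). From y = -10 to -95 mm the rail is open above, so the carrier's middle must be past y = -27 mm to lift.
- rail_b: Next rail, same kind, fixed to the bench; its +y end is toward the first rail. Origin on the bench under its middle, y along it, z up. Its top, 120 mm above the bench, is a level aluminium index strip 8 mm thick running through both end plates; its rubber bed gives 0.04 mm per N. End plates (stops): inner faces at y = +-110 mm, 8 mm thick, 44 mm wide, reaching 18 mm above the rail top.
- rail_b_top (a point): Middle of the next rail's top edge, axes as the rail's; the carrier's origin rides at this height, and 8 mm lower in the notch. The strip's one parking notch is 40 mm long, 8 mm deep, with upright ends; the 34 mm crown drops in with 3 mm play at either end. The strip is adjustable, firmly clamped: the notch's middle lies anywhere from y = -30 to +30 mm, not measured; find it by feel or eye.
- pliers_red: Bystander: red-handled pliers lying flat, 51 x 166 x 14 mm, origin under their centre, beyond the first rail.
- wood_block: Bystander: pine sanding block 62 x 105 x 30 mm, origin under its centre, on the robot's side of the rails.
- masking_tape: Bystander: roll of masking tape 94 mm across, 24 mm high, origin under its centre, beyond the rails.
- loose_bearing: Bystander: a loose ball bearing 32 mm across, 10 mm high, origin under its centre, on the robot's side of the rails.

How it is judged:
On the way, in this order (a step that is already met when the one before it is completed fails the run):
1. the carrier has been slid out from under the keeper strips, still on the first rail (y of carrier_grip in the frame of rail_a below -0.02 m and z of carrier_grip in the frame of rail_a below 0.186 m).
2. the carrier, lifted over the stop, rides on top of the next rail near its end toward the first rail (x of carrier_grip in the frame of rail_b between -0.006 and 0.006 m and y of carrier_grip in the frame of rail_b between 0.05 and 0.11 m and z of carrier_grip in the frame of rail_b between 0.157 and 0.163 m and contact force between carrier and rail_b above 0.5 N), for 0.1 s.
3. the carrier, down in the notch, is pressed with at least 7 N for 0.3 s (x of carrier_grip in the frame of rail_b between -0.006 and 0.006 m and y of carrier_grip in the frame of rail_b between -0.038 and 0.038 m and z of carrier_grip in the frame of rail_b between 0.1495 and 0.1545 m and contact force between carrier and rail_b above 7 N), for 0.3 s.
At the end, for the whole second after the job is handed in: The carrier hangs on the next rail, its crown down in the notch (7 to 8 mm below the rail top; 5.5 to 10.5 mm accepted, within 6 mm of the rail's centre line and 38 mm of the rail's middle), upright within 0.1 rad, along the rail, at rest and released (x of carrier_grip in the frame of rail_b between -0.006 and 0.006 m and y of carrier_grip in the frame of rail_b between -0.038 and 0.038 m and z of carrier_grip in the frame of rail_b between 0.1495 and 0.1545 m and angle between carrier's own z axis and vertical below 0.1 rad and angle between the y axis of carrier and the y axis of rail_b, either way round below 0.3 rad and linear speed of carrier below 0.02 m/s and contact force between the fingers and carrier below 0.1 N); the robot touches nothing.
It fails at once if the carrier is pushed against the next rail with more than 25 N (contact force between carrier and rail_b above 25 N).
It fails at once if the carrier is dropped (height (world z) of carrier_grip below 0.12 m).
It fails at once if the carrier, once on the next rail, is lifted off it and put into the notch from above (over the middle of the rail while off it) (x of carrier_grip in the frame of rail_b between -0.02 and 0.02 m and y of carrier_grip in the frame of rail_b between -0.045 and 0.045 m and z of carrier_grip in the frame of rail_b between 0.166 and 0.21 m).
It fails at once if the pliers, wood block, masking tape or loose bearing is moved by more than 15 mm (distance of any of pliers_red, wood_block, masking_tape, loose_bearing from where it was at the start of the episode above 0.015 m).
It also fails if it takes over 72 s, if anything falls off the work surface, if the arm or the gripper's body presses on something with over 40 N, if the wrist force passes 120 N, or if a joint passes its speed limit or range.

## Working session

There is one attempt and no reset: what is moved stays moved. The work goes in short steps, each a Python script; the robot and the scene stay as the last script left them, time stands still between calls to the robot, and variables do not carry over. Pictures are saved under pics/ and viewed, at most 10 in all, crops included, and the job is handed in when it is done.

```bash
mkdir -p pics
cat > h.py <<'E'
import numpy as np, cv2
from cell import env, kin, camera, calibration, job
def cloud(name):
    c=calibration(name); img,d=camera(name)
    K=np.array([[c['fx'],0,c['cx']],[0,c['fy'],c['cy']],[0,0,1]]);v,u=np.mgrid[0:400,0:640]
    p=cv2.undistortPoints(np.stack([u,v],-1).reshape(-1,1,2).astype(float),K,np.array([c['k1'],0,0,0.])).reshape(400,640,2)
    P=np.dstack([p,np.ones((400,640))])*d[...,None]
    R=cv2.Rodrigues(np.array(c['rvec'],float))[0]
    W=(P-np.array(c['tvec'],float).reshape(3))@R
    W[d<=0]=np.nan
    return img,W
E
python3 - <<'E'
from h import *
for n in('top','scene'):
    im,W=cloud(n); cv2.imwrite(f'pics/{n}0.png',im); np.save(f'{n}0.npy',W)
    c=calibration(n);R=cv2.Rodrigues(np.array(c['rvec'],float))[0];print(n,-R.T@np.array(c['tvec']).ravel(),R[2])
print(env.get_state())
E
```

```text
top [ 0.454079   -0.0266366   1.11321356] [ 1.08759547e-01 -5.84028464e-04 -9.94067915e-01]
scene [-0.16918146 -0.4734926   1.02239378] [ 0.58349031  0.3692697  -0.7233111 ]
{'time': 0.1, 'qpos': array([-1.45805544,  0.47777567,  0.0223823 ,  1.55635803, -0.01153018,
        1.10930075, -0.08309749]), 'joint_velocities': array([ 0.00072772, -0.00063152, -0.00094336, -0.00367185,  0.00116822,
        0.0008482 , -0.00047382]), 'joint_torque': array([ 4.76889385e-03, -5.97762144e+01,  1.61387153e+00, -2.81953990e+01,
        1.28908144e-02,  5.05515112e-03, -2.48996787e-05]), 'tcp_pos': array([0.14778618, 0.65819546, 0.30298225]), 'orientation': array([-3.55590500e-05,  1.10209178e-01,  9.93908046e-01, -8.55878527e-04]), 'force': array([-0.10994023, -0.37437311, -0.21565253]), 'torque': array([0.05114484, 0.0023454 , 0.06549552]), 'gripper_force': 0.0, 'opening': 0.08537582777183066}
```

View pics/top0.png

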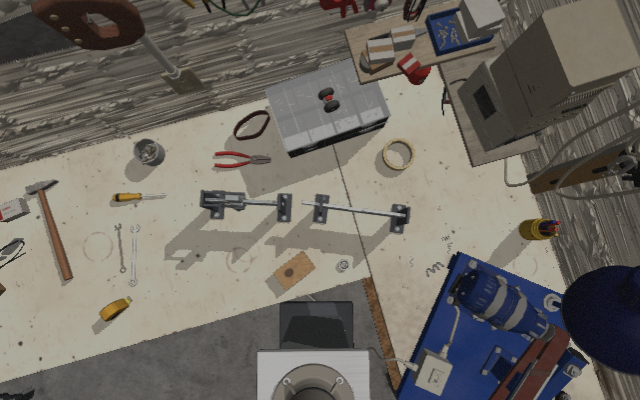

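View pics/scene0.png

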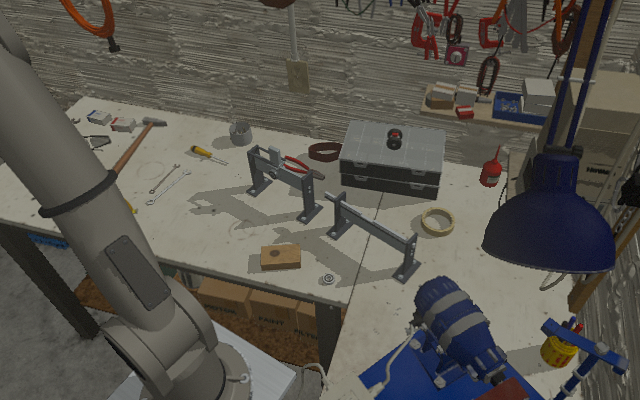

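The top view shows rail A at about (205–290, 203) with the carrier near (225,200), and rail B at about (318–405, 211). The tape is at (398,154), the block at (294,270), the loose bearing at (342,265) and the pliers at (242,160). Next I'll fit the rails from the depth.

Run:
```python
from h import *
W=np.load('top0.npy'); im=cv2.imread('pics/top0.png')
def fit(lo,hi,u0,u1,name):
    m=(W[...,2]>lo)&(W[...,2]<hi); m[:185]=0;m[235:]=0;m[:,:u0]=0;m[:,u1:]=0
    p=W[m]; 
    if len(p)<5: print(name,len(p));return
    c,(w,h),a=cv2.minAreaRect(p[:,:2].astype(np.float32)*1000)
    print(name,len(p),'mean',p.mean(0).round(4),'rect',np.round(c,1),round(w,1),round(h,1),round(a,2),'zq',np.quantile(p[:,2],[.1,.5,.9]).round(4))
    return p
fit(.128,.148,245,280,'Arail')
fit(.05,.175,190,300,'Aall')
fit(.149,.165,190,300,'Aplates/keepers')
fit(.18,.22,190,300,'grip')
fit(.105,.125,328,392,'Brail')
fit(.128,.145,300,420,'Bplates')
fit(.05,.145,300,420,'Ball')
for u in range(328,395,3):
    col=W[195:230,u]; k=np.nanargmax(col[:,2]); print(u,k+195,col[k].round(4))
g=cv2.resize(im[180:240,190:420],None,fx=3.4,fy=3.4,interpolation=cv2.INTER_CUBIC); cv2.imwrite('pics/c1.png',g)
```

```text
Arail 106 mean [0.5629 0.127  0.1401] rect [563.  127.3] 81.1 8.5 89.02 zq [0.1377 0.1405 0.1427]
Aall 904 mean [0.5654 0.1914 0.1377] rect [565.  176.5] 208.9 45.3 86.87 zq [0.0977 0.143  0.1595]
Aplates/keepers 397 mean [0.5676 0.2043 0.1574] rect [566.7 177.8] 205.9 43.8 86.35 zq [0.1537 0.1578 0.1604]
grip 93 mean [0.5663 0.1873 0.1986] rect [566.6 188.8] 32.4 13.7 88.61 zq [0.1884 0.2    0.2025]
Brail 225 mean [ 0.5411 -0.1312  0.1177] rect [ 541.3 -132.7] 170.8 8.6 81.7 zq [0.1106 0.1198 0.1224]
Bplates 114 mean [ 0.538  -0.1547  0.1377] rect [ 539.9 -141.5] 235.8 42.5 81.37 zq [0.1353 0.138  0.1403]
Ball 668 mean [ 0.5386 -0.1411  0.113 ] rect [ 543.2 -119.6] 288.6 43.9 81.75 zq [0.0817 0.1196 0.1377]
328 204 [ 0.5559 -0.0486  0.1215]
331 206 [ 0.5503 -0.0564  0.1239]
334 207 [ 0.5476 -0.0643  0.1225]
337 205 [ 0.5529 -0.0724  0.1216]
340 206 [ 0.55   -0.0802  0.1233]
343 208 [ 0.5448 -0.0881  0.1216]
346 207 [ 0.547  -0.0959  0.1247]
349 207 [ 0.548  -0.1046  0.1133]
352 208 [ 0.5452 -0.1126  0.1134]
355 210 [ 0.5396 -0.1203  0.1154]
358 210 [ 0.5396 -0.1284  0.1135]
361 211 [ 0.5369 -0.1364  0.1135]
364 210 [ 0.5387 -0.1434  0.1224]
367 211 [ 0.5361 -0.1514  0.1207]
370 209 [ 0.5411 -0.1593  0.1219]
373 212 [ 0.5332 -0.1673  0.1202]
376 212 [ 0.533  -0.1749  0.1223]
379 212 [ 0.5328 -0.1828  0.1225]
382 211 [ 0.5353 -0.1906  0.1236]
385 212 [ 0.5325 -0.1982  0.1247]
388 213 [ 0.53   -0.2068  0.1204]
391 214 [ 0.5271 -0.2142  0.123 ]
394 213 [ 0.5297 -0.2224  0.1217]
```

View pics/c1.png

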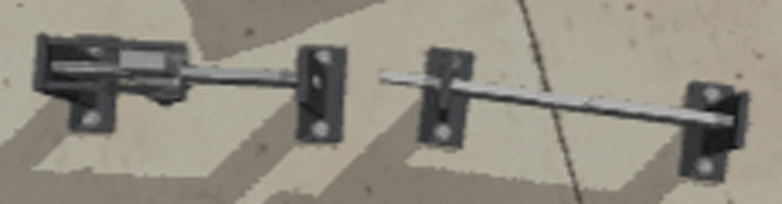

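The depth shows the notch as a dip at y_world of about -0.102 to -0.140, which is y of about +20 mm on rail B. I'll hover over rail B on the way to check it with the wrist camera, then go to the carrier.

```bash
cat >> h.py <<'E'
def q(th):  # tool down, closing axis at angle th (deg) in world xy
    f=np.radians((th+90)/2); return [0,np.cos(f),np.sin(f),0]
def st():
    s=env.get_state(); return s['time'],s['tcp_pos'].round(4),s['force'].round(2),round(s['opening'],4),round(s['gripper_force'],1)
def fit(W,box,name):
    x0,x1,y0,y1,z0,z1=box
    m=(W[...,0]>x0)&(W[...,0]<x1)&(W[...,1]>y0)&(W[...,1]<y1)&(W[...,2]>z0)&(W[...,2]<z1)
    p=W[m]; 
    if len(p)<10: print(name,len(p)); return
    r=cv2.minAreaRect((p[:,:2]*1000).astype(np.float32)); l=cv2.fitLine((p[:,:2]*1000).astype(np.float32),cv2.DIST_HUBER,0,.01,.01).ravel()
    print(name,len(p),'rect',np.round(r[0],1),np.round(r[1],1),round(r[2],2),'line',l[2:].round(1),np.degrees(np.arctan2(l[1],l[0])).round(2)%180,'z',np.median(p[:,2]).round(4))
E
python3 - <<'E'
from h import *
W=np.load('top0.npy')
fit(W,(.54,.59,.09,.165,.132,.147),'A rail top')
for t in(-3.5,176.5):
    j=kin.inverse_kinematics([.5666,.1888,.34],q(t)); print(t,None if j is None else j.round(2))
    j=kin.inverse_kinematics([.54,-.13,.34],q(t-5)); print(t,None if j is None else j.round(2))
env.reach([.5666,.1888,.40],q(-3.5))
im,W=cloud('wrist'); cv2.imwrite('pics/w1.png',im); np.save('w1.npy',W); print(st())
fit(W,(.5,.63,.15,.24,.19,.21),'grip'); fit(W,(.54,.59,.09,.165,.132,.147),'A rail'); fit(W,(.5,.63,.05,.3,.150,.165),'A plates')
E
```

```text
A rail top 94 rect [563.  128.5] [72.9  8.5] 89.02 line [562.9 127.5] 86.56 z 0.1405
-3.5 [-0.89  0.36  0.61  1.74 -0.22  1.12 -0.28]
-3.5 [-0.64  0.36  0.99  1.85 -0.33  1.11  0.32]
176.5 [-0.46  0.32  0.05  1.71 -0.02  1.12  2.67]
176.5 [-0.79  0.52  1.29  1.85 -0.55  1.19 -2.61]
(2.425, array([0.5662, 0.1903, 0.3996]), array([-0.29,  1.5 , -0.23]), 0.0853, 0.0)
grip 684 rect [568.1 190.8] [33.  13.4] 86.57 line [568.1 191.9] 86.68 z 0.2002
A rail 450 rect [564.1 121.8] [64.1  7.5] 86.57 line [563.6 122.8] 86.74 z 0.1404
A plates 2647 rect [567.6 178. ] [204.7  43.8] 86.72 line [568.7 199.7] 86.79 z 0.1576
```

View pics/w1.png

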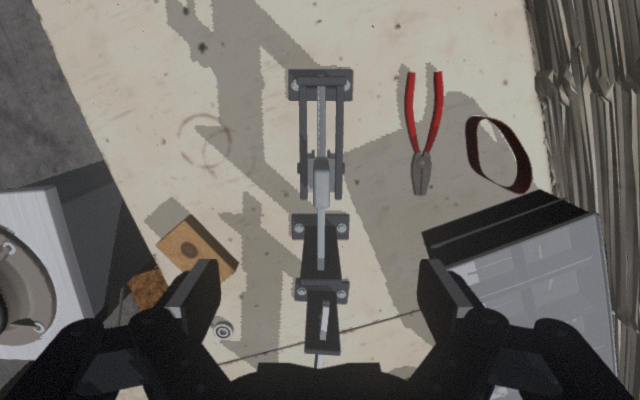

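The wrist view shows the carrier block at (322,180), its keepers, and rail A's open stretch down to the plate at (322,225). The measurements agree within 1.5 mm. Next: grip, slide, and probe the lateral play to find rail A's centre line.

Run:
```python
from h import *
th=-3.3; u=np.array([np.cos(np.radians(86.7)),np.sin(np.radians(86.7)),0]); n=np.array([u[1],-u[0],0])
env.movel([.5676,.1905,.30],rot=q(th)); env.movel([.5676,.1905,.239],velocity=.08); print(st())
env.grip(0.0,f_grip=60); print(st())
p=env.get_state()['tcp_pos']
stop=env.movel(p-u*.063,velocity=.04,stop_force=15); print(stop,st())
p=env.get_state()['tcp_pos'];f0=env.get_state()['force']
for s in(1,-1):
    r=env.movel(p+s*n*.005,velocity=.006,stop_force=5); e=env.get_state()['tcp_pos']; print(s,r,(e-p)@n*1000,st()); env.movel(p,velocity=.02)
print(st())
```

```text
(4.15, array([0.568 , 0.1905, 0.2393]), array([ 0.21, -0.51,  0.1 ]), 0.0853, 0.0)
(4.8, array([0.568 , 0.1905, 0.2393]), array([0.95, 0.1 , 0.98]), 0.0135, 59.1)
False (6.525, array([0.5643, 0.1276, 0.2392]), array([0.59, 3.21, 3.24]), 0.0135, 59.4)
1 True 0.23970221998129004 (6.8917, array([0.5646, 0.1276, 0.2392]), array([-1.23,  0.09,  4.1 ]), 0.0132, 59.5)
-1 True -3.028041797075206 (7.7417, array([0.5613, 0.1274, 0.2392]), array([-0.34, -0.26,  3.98]), 0.0133, 59.7)
(8.0083, array([0.5622, 0.1274, 0.2392]), array([-8.24, -1.32, 11.73]), 0.0134, 61.0)
```

Run:
```python
from h import *
env.dwell(.3); print(st())
s=env.get_state(); print(s['orientation'],s['torque'])
im,W=cloud('wrist'); cv2.imwrite('pics/w2.png',im[100:,150:500])
```

```text
(8.3083, array([0.5622, 0.1274, 0.2392]), array([-7.28, -0.08, 11.36]), 0.0138, 60.9)
[-0.00209929  0.72691575  0.68672237 -0.00121342] [-0.1145648   1.88963695 -0.02355501]
```

View pics/w2.png

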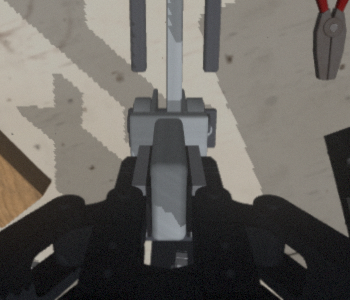

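The carrier is gripped and clear of the keepers (its crown is at about (170,130) in the crop), with some side load left. I'll lift it 10 mm, still straddling the rail, and probe again without friction.

Run:
```python
from h import *
u=np.array([np.cos(np.radians(86.7)),np.sin(np.radians(86.7)),0]); n=np.array([u[1],-u[0],0])
p=np.array([.5640,.1276,.251])
env.movel(p,velocity=.03); env.dwell(.2); print(st()); print(env.get_state()['torque'])
for s in(1,-1):
    r=env.movel(p+s*n*.006,velocity=.008,stop_force=4); env.dwell(.1); e=env.get_state()['tcp_pos']; print(s,r,(e-p)@n*1000,st()); env.movel(p,velocity=.02); env.dwell(.2); print(st())
```

```text
(9.1, array([0.5639, 0.1276, 0.2508]), array([-0.42,  0.13, -2.73]), 0.013, 58.7)
[0.05053895 0.04361599 0.04712303]
1 True 2.235395009969299 (9.75, array([0.5662, 0.1272, 0.2493]), array([ 0.26,  0.05, -3.34]), 0.0132, 58.7)
(10.2333, array([0.564 , 0.1276, 0.251 ]), array([ 0.21,  0.86, -3.37]), 0.0134, 58.7)
-1 True -2.629030264799096 (10.8167, array([0.5614, 0.1277, 0.2504]), array([ 3.67,  0.11, -0.94]), 0.0132, 59.1)
(11.35, array([0.5637, 0.1276, 0.2507]), array([-0.69,  0.32, -3.14]), 0.0129, 59.0)
```

Run:
```python
from h import *
for f in('top0','scene0','w1'):
    W=np.load(f+'.npy'); print(f)
    fit(W,(.50,.58,-.235,-.045,.115,.127),'Btop'); fit(W,(.48,.6,-.3,0,.130,.143),'Bplates'); fit(W,(.54,.59,.09,.165,.132,.147),'A rail')
    m=(abs(W[...,0]-.541-(W[...,1]+.1327)*.1455)<.003)&(W[...,2]>.108)&(W[...,2]<.116)&(W[...,1]<-.06)&(W[...,1]>-.22); y=W[m][:,1]; print('notch y',len(y),np.quantile(y,[.05,.5,.95]).round(4) if len(y) else '')
env.movel([.5638,.1276,.350],velocity=.15)
env.movel([.525,-.25,.350],velocity=.3,rot=q(-8.3)); env.dwell(.2); print(st(),env.get_state()['qpos'].round(2))
im,W=cloud('wrist'); cv2.imwrite('pics/w3.png',im); np.save('w3.npy',W)
fit(W,(.50,.58,-.22,-.045,.115,.127),'Btop'); fit(W,(.48,.6,-.3,0,.130,.143),'Bplates'); fit(W,(.54,.59,.09,.165,.132,.147),'A rail')
m=(abs(W[...,0]-.541-(W[...,1]+.1327)*.1455)<.004)&(W[...,2]>.108)&(W[...,2]<.116)&(W[...,1]<-.06)&(W[...,1]>-.22); y=W[m][:,1]; print('notch y',len(y),np.quantile(y,[.05,.5,.95]).round(4) if len(y) else '')
```

```text
top0
Btop 186 rect [ 540.3 -140. ] [190.6   8.4] 81.65 line [ 539.4 -145. ] 81.76 z 0.1207
Bplates 112 rect [ 539.9 -141.5] [235.8  42.5] 81.37 line [ 538.9 -151.4] 81.57 z 0.1381
A rail 94 rect [563.  128.5] [72.9  8.5] 89.02 line [562.9 127.5] 86.56 z 0.1405
notch y 33 [-0.1378 -0.1204 -0.102 ]
scene0
Btop 193 rect [ 540.8 -140.3] [190.4  12.5] 81.76 line [ 538.2 -150. ] 81.81 z 0.1194
Bplates 117 rect [ 539.8 -140.7] [237.7  44.7] 82.25 line [ 538.6 -147.6] 81.88 z 0.1376
A rail 81 rect [564.5 130.6] [67.3 12.4] 85.43 line [563.  129.9] 89.13 z 0.1388
notch y 92 [-0.2102 -0.1351 -0.0728]
w1
Btop 90 rect [552.8 -60.1] [24.4  8. ] 81.74 line [552.6 -58.8] 81.54 z 0.1208
Bplates 346 rect [557.2 -28.2] [ 9.6 43.8] 83.5 line [557.8 -26.1] 172.95 z 0.1379
A rail 450 rect [564.1 121.8] [64.1  7.5] 86.57 line [563.6 122.8] 86.74 z 0.1404
notch y 5 [-0.0717 -0.0712 -0.0706]
(13.775, array([ 0.5254, -0.2487,  0.3499]), array([ 0.62,  0.08, -3.67]), 0.0138, 59.0) [-0.26  0.34  0.77  1.77 -0.26  1.13  0.45]
Btop 881 rect [ 536.  -180.4] [80.2  7.5] 81.64 line [ 536.4 -175.5] 81.74 z 0.1205
Bplates 456 rect [ 525.2 -254. ] [ 7.5 43.5] 81.78 line [ 525.4 -252.8] 171.83 z 0.138
A rail 0
notch y 363 [-0.1374 -0.1193 -0.1021]
```

View pics/w3.png

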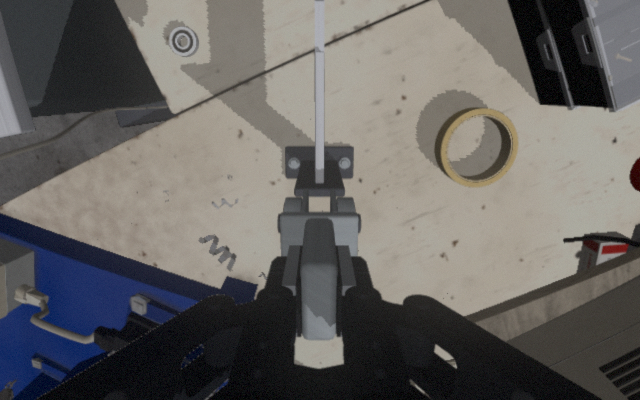

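The carrier hangs straight in the gripper; rail B's -y plate is at (320,163). All views agree on rail B: x=0.5422 at y=-0.1327, direction 81.74°, notch at y_B of about +21 mm. Next is lowering onto the +y end.

```bash
cat >> h.py <<'E'
C=np.array([.5410,-.1411,0]); ub=np.array([np.cos(np.radians(81.74)),np.sin(np.radians(81.74)),0]); nb=np.array([ub[1],-ub[0],0])
def B(y,z,x=0): return C+ub*y+nb*x+np.array([0,0,z])
def loc():
    s=env.get_state(); d=s['tcp_pos']-C; f=s['force']; return 't %.1f x %.2f y %.2f z %.2f | fn %.1f fu %.1f fz %.1f'%(s['time'],d@nb*1e3,d@ub*1e3,d[2]*1e3,f@nb,f@ub,f[2])
E
python3 - <<'E'
from h import *
env.movel(B(.075,.350),velocity=.25,rot=q(-8.26)); env.movel(B(.075,.285),velocity=.1); env.dwell(.2); print(loc())
r=env.movel(B(.075,.250),velocity=.04,stop_force=3); print(r,loc())
if not r:
    r=env.movel(B(.075,.223),velocity=.04,stop_force=3); print(r,loc())
    if not r:
        r=env.movel(B(.075,.214),velocity=.006,stop_force=4); env.dwell(.2); print(r,loc())
E
```

```text
t 15.7 x 0.37 y 75.03 z 285.67 | fn 0.0 fu -0.1 fz -2.4
False t 16.7 x 0.19 y 74.95 z 250.24 | fn 0.0 fu 0.3 fz -2.9
False t 17.6 x 0.15 y 74.94 z 223.10 | fn 0.3 fu 0.0 fz -3.1
True t 18.6 x 0.01 y 75.03 z 218.73 | fn 0.5 fu 0.3 fz 6.5
```

Run:
```python
from h import *
for y in(.05,.035,.028,.0245,.0215):
    r=env.movel(B(y,.2188),velocity=.03,stop_force=8); print(r,loc())
    if r: break
env.dwell(.2); print(loc())
```

```text
False t 19.6 x 0.04 y 49.80 z 218.84 | fn 0.6 fu 2.6 fz 3.3
False t 20.2 x -0.07 y 34.53 z 218.80 | fn -0.5 fu 1.8 fz 4.2
False t 20.6 x -0.08 y 27.62 z 218.73 | fn 0.2 fu 0.9 fz 3.0
False t 20.9 x -0.86 y 23.47 z 218.10 | fn -0.5 fu -0.4 fz -4.9
False t 21.1 x -0.40 y 20.80 z 218.46 | fn -0.6 fu -0.2 fz -4.0
t 21.3 x -0.04 y 21.51 z 218.72 | fn 0.5 fu -0.1 fz -3.0
```

Support vanished at y of about 23 mm (fz went to -3 N, the carrier's own weight), so the carrier is over the notch. I'll lower it, press to about 12 N, hold, then release.

Run:
```python
from h import *
r=env.movel(B(.0215,.2125),velocity=.015,stop_force=4); env.dwell(.1); print(r,loc())
if not r:
    r=env.movel(B(.0215,.2085),velocity=.005,stop_force=4); env.dwell(.1); print(r,loc())
    if r and env.get_state()['tcp_pos'][2]<.2125:
        z=env.get_state()['tcp_pos'][2]
        for i in range(12):
            f=env.get_state()['force'][2]
            if f>8.5: break   # contact = f + ~3 N weight
            z-=.0001; env.movel(B(.0215,z),velocity=.005); env.dwell(.15); print(loc())
        env.dwell(1.1); print(loc())
```

```text
False t 22.0 x 0.05 y 21.48 z 212.54 | fn -0.3 fu -0.3 fz -3.8
True t 22.6 x 0.06 y 21.50 z 210.74 | fn -0.4 fu 0.6 fz 6.0
t 23.1 x 0.22 y 21.52 z 210.81 | fn 0.4 fu 0.3 fz 4.8
t 23.5 x 0.25 y 21.50 z 210.79 | fn 0.8 fu -0.5 fz 5.2
t 23.9 x 0.25 y 21.48 z 210.75 | fn -0.7 fu 0.0 fz 6.7
t 24.3 x 0.28 y 21.48 z 210.71 | fn -0.1 fu 0.8 fz 7.2
t 24.7 x 0.25 y 21.49 z 210.66 | fn 0.6 fu 0.3 fz 7.4
t 25.1 x 0.26 y 21.49 z 210.63 | fn -0.9 fu 1.3 fz 8.4
t 25.5 x 0.26 y 21.47 z 210.59 | fn -1.3 fu 0.8 fz 9.1
t 26.6 x 0.25 y 21.49 z 210.60 | fn -0.5 fu -0.4 fz 8.9
```

It dropped 8 mm and has been pressed at about 12 N. Releasing, retreating, checking.

Run:
```python
from h import *
env.grip(.05); print(st()); env.dwell(.2)
p=env.get_state()['tcp_pos']; env.movel([p[0],p[1],.33],velocity=.1)
env.movel(B(-.09,.36),velocity=.2); env.dwell(.2)
im,W=cloud('wrist'); cv2.imwrite('pics/w4.png',im); print(st())
fit(W,(.5,.6,-.16,-.08,.165,.182),'grip'); d=(C+ub*.0215); print(d)
```

```text
(27.0667, array([ 0.5438, -0.1198,  0.2097]), array([ 0.09, -0.93,  0.09]), 0.0499, 0.0)
(29.5917, array([ 0.5284, -0.2288,  0.3596]), array([0.27, 0.53, 0.62]), 0.0502, 0.0)
grip 992 rect [ 544.  -120.9] [34.  14.1] 82.82 line [ 543.9 -120.9] 81.4 z 0.172
[ 0.5440888  -0.11982303  0.        ]
```

View pics/w4.png

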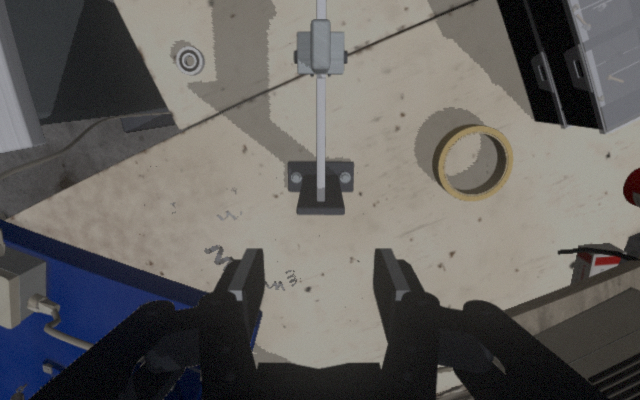

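The carrier sits upright in the notch at (320,48). Its block top is at 0.172 m, exactly 8 mm down, and the gripper is clear.

```bash
python3 -c "
from h import *
print(job.job_done())"
```

```text
the job is handed in; nothing more can be done
None
```

I handed the job in at about 30 s of the 72 s: the carrier sits in rail B's notch, about 21 mm from the rail's middle toward the first rail; it was pressed with about 12 N for over a second and released, and no result came back.

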